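# Nest the handled pans on the cork mat

### The job

Put the three pans that have handles away as one nest on the round cork mat: first the largest in the middle of the mat, then the medium one inside it, then the smallest inside that, each set down gently, upright and resting fully on the floor of the pan below. Fan the handles out so that from one pan to the next they are about 45 to 60 degrees apart and no two lie over each other or in line. Leave the bowl without a handle, the blender jar, the screwdriver and the red cap where they are.

Things in the scene. Friction and masses are not known exactly. Their poses are not given: they have to be found in the camera images.
- pan_large_center (a point): The largest of three round aluminium pans: 100 mm outside diameter, 60 mm high, wall 3 mm, floor 4 mm, about 170 g. Point on its axis, 30 mm above its underside; z up, x towards the handle. Handle, alike on all three: level black bar 60 x 14 wide x 12 high mm, its middle 92 mm out along x and 46 mm above this point, on a thin arm that rises from the rim.
- pan_medium_center (a point): The medium one of three round aluminium pans: 74 mm outside diameter, 60 mm high, wall 3 mm, floor 4 mm, about 130 g. Point on its axis, 30 mm above its underside; z up, x towards the handle. Handle as on the large pan, at the same distance and height (its middle 92 mm along x, 46 mm above this point).
- pan_small_center (a point): The smallest of three round aluminium pans: 48 mm outside diameter, 60 mm high, wall 3 mm, floor 4 mm, about 100 g. Point on its axis, 30 mm above its underside; z up, x towards the handle. Handle as on the large pan, at the same distance and height (its middle 92 mm along x, 46 mm above this point).
- mat: Round cork mat, 140 mm across, 8 mm thick, fixed to the counter; origin at the centre of its underside, z up.
- bowl_center (a point): Bystander: small aluminium bowl without a handle, 90 mm across, 45 mm high; the point is on its axis half-way up. Stays where it is.
- jar_center (a point): Bystander: glass blender jar with black foot, up to 124 mm across, 200 mm high, glass handle along its +y axis reaching 105 mm from its axis; the point is on its axis 100 mm above its underside. Stays where it is.
- screwdriver: Bystander: screwdriver with red handle, 170 mm long, 26 mm thick, lying on the counter; origin under its middle, blade towards its +x. Stays where it is.
- cap_center (a point): Bystander: red plastic lid cap, 60 mm across with a 36 mm raised middle, 26 mm high; the point is on its axis half-way up. Stays where it is.
Mind the look-alikes: they are no part of the job. Leave any blue look-alike of the part that bears pan_medium_center alone. Of the things shaped like the mat, the cork one is meant.

How it is judged:
By the outcome, as a careful person would: the job done as asked, in the order asked, and still so for the second after the job is handed in, with the robot touching nothing.
It also fails if it takes over 96 s, if anything falls off the work surface, if the arm or the gripper's body presses on something with over 40 N, if the wrist force passes 120 N, or if a joint passes its speed limit or range.

### The arm

A 6-joint arm with a two-finger parallel gripper is mounted at the origin on the work surface. World frame = base frame: x ahead of the robot, y to its left, z up, the work surface at z = 0. Lengths are in m, angles in rad, forces in N, time in s.
With the tool pointing down it reaches from about 0.325 to 0.9 m from the base axis. Payload 6.1 kg.
Tool frame: the origin (TCP) lies midway between the tips of the shut fingers; the grasp point (between the pads) lies 19 mm behind it; z points along the fingers, y is the line along which they close (so a half turn about z gives the same grasp; the last joint's range is limited). The gripper opens to 85 mm and grips with 20 to 120 N. Pads are 22 mm wide; open, the fingers measure 114 mm over their backs; the gripper's body (76 mm by 85 mm) begins 54 mm behind the grasp point. The pads swing forward as they close: fully open they stand 13 mm farther back than shut.
Start: joints at [-1.447, 0.22, 1.526, -0, 1.395, -0.126], TCP at [0.154, -0.606, 0.231] pointing down, gripper open.
Joint ranges: [-2.98, 2.98], [-0.91, 2.08], [0.09, 2.57], [-1.24, 4.39], [0.2, 2.65], [-2.68, 2.68]. Speed limits (rad/s): [2.57, 2.57, 3.01, 3.14, 3.14, 3.14].

### API

Orientations are given as [roll, pitch, yaw] about the fixed x, y, z axes, in that order (R = Rz(yaw) Ry(pitch) Rx(roll)).
In Python, from station import manip gives the robot as it stands.
- The arm moves only by the tool send_rows, never from a script. Its argument "deltas" is a list of rows, each a list of 3 entries, a list of its own where there are three numbers: the turn, a rotation vector about the world's x, y, z in rad, then the shift along the world's x, y, z in units of 60 mm (1.0 is 60 mm), then the gripper's target within -1 to 1 (fully open at 1, half-way at 0, shut at -1). A call has 1 to 12 rows; each row is the pose to reach, as a shift and turn from the pose commanded when the call began; what a row does not reach only later rows make up. A row lasts 1/8 s, in which the tool goes at most 62.5 mm and 10.7 degrees, less where a joint would pass 70% of its speed; a pose out of reach is approached as far as the arm can. A call with a gripper value outside its range is refused whole. The fingers move at their own pace and stop on an object; "newtons" is the grip in N (left out, the last holds). Time passes only in rows, so rows that repeat a pose let the fingers close. It gives the time, the measured TCP pose, the force, the opening and the grip force at its end, in the units of the state.
- manip.read_state(): the state, without advancing time (a new reading comes with each control period).
- manip.read_camera(name): name is "scene" or "side" or "wrist"; returns a dict with "pixels" (400x640x3 uint8, red, green, blue), "range_z" (400x640 float32, m along the optical axis (not along the pixel's ray), 0 where there is no reading), "vertical_fov" (degrees; the focal length in pixels is half the picture's height over the tangent of half this angle, whatever the lens; pixels are square), "cx", "cy" (the principal point, pixels), "k1" (the pictures are not rectified: a ray, as slopes to the right and down, at radius r is drawn at 1 + k1 r^2 times it, then the intrinsics apply), "R" (3x3) and "t" (3): a world point X has camera coordinates R X + t. Camera axes: x right, y down, z forward; pixel columns grow to the right and rows downward; lengths in m; the calibration is good to about 2 mm. A picture is of the moment at which its call begins.
- manip.close_job(): hands the job in; it is judged then, once.
The state is a dict: "clock": time; "joints": joint angles; "joint_vel": joint speeds; "joint_efforts": joint torques, N m; "tcp_pos": TCP position; "ee_rot": TCP orientation; "force": force on the tool from outside, world axes, zero at the start; "moment": the same for the moment, N m; "width": finger opening in m; "finger_force": force on a finger pad.
Only numpy, scipy, OpenCV 4.12 (cv2) and the standard library are available. Lean on these libraries where they do the work, as an engineer would, in place of code of your own. Each camera call takes 0.05 s, during which the arm holds its last target. There are 200 camera calls.

## Working session

There is one attempt and no reset: what is moved stays moved. The work goes in short steps, Python scripts to look and compute and a tool call to move; the robot and the scene stay as the last step left them, time stands still between calls to the robot, and variables do not carry over. Pictures are saved under pics/ and viewed, at most 14 in all, crops included, and the job is handed in when it is done.

Besides the shell and the picture viewer there is one more tool, called after "Emit:" in YAML: its name, and indented under it one key for each argument. send_rows: Moves the arm, as the interface text tells. Its arguments: {"type":"object","properties":{"deltas":{"type":"array"},"newtons":{"type":"number"}},"required":["deltas"]}

```bash
mkdir -p pics
cat > h.py <<'E'
import numpy as np, cv2
from station import manip
def cam(n):
    c=manip.read_camera(n); h=c["pixels"].shape[0]; f=h/2/np.tan(np.radians(c["vertical_fov"])/2)
    c["K"]=np.array([[f,0,c["cx"]],[0,f,c["cy"]],[0,0,1.]]); c["D"]=np.array([c["k1"],0,0,0,0.]); return c
def save(c,p,crop=None,s=1):
    im=c["pixels"][...,::-1]
    if crop: x0,y0,x1,y1=crop; im=im[y0:y1,x0:x1]
    cv2.imwrite(p,cv2.resize(im,None,fx=s,fy=s,interpolation=cv2.INTER_CUBIC))
def cloud(c):
    h,w=c["range_z"].shape; u,v=np.meshgrid(np.arange(w),np.arange(h))
    n=cv2.undistortPoints(np.stack([u,v],-1).reshape(-1,1,2).astype(float),c["K"],c["D"]).reshape(h,w,2)
    z=c["range_z"][...,None]; P=np.concatenate([n*z,z],-1)
    W=(P-c["t"])@c["R"]; W[c["range_z"]==0]=np.nan; return W
E
python3 - <<'E'
from h import *
for n in("scene","side"):
    c=cam(n); save(c,f"pics/{n}0.png"); np.savez(f"{n}0.npz",W=cloud(c),px=c["pixels"]); print(n,-c["R"].T@c["t"],c["R"][2])
s=manip.read_state(); print(s)
E
```

```text
scene [1.29712371 0.24307012 0.98442443] [-0.61214982 -0.13381653 -0.77933672]
side [0.5022077  1.10126409 0.67798008] [ 0.07215354 -0.85746755 -0.5094539 ]
{'clock': 0.1, 'joints': array([-1.44707743e+00,  2.21169408e-01,  1.52750258e+00, -5.82864293e-06,
        1.39472578e+00, -1.26083654e-01]), 'joint_vel': array([-0.0008262 , -0.00206729, -0.0032358 , -0.00123004,  0.00082938,
       -0.00040687]), 'joint_efforts': array([ 7.28313280e-04, -4.98248541e+01, -3.90545940e+01, -2.38203647e-04,
        5.74461592e-03,  1.09833013e-05]), 'tcp_pos': array([ 0.15444296, -0.60504271,  0.23029182]), 'ee_rot': array([-3.13980115e+00, -2.21301740e-04,  2.49803374e-01]), 'force': array([ 0.16957866, -0.28715926,  0.53197507]), 'moment': array([-0.04951041,  0.00807867,  0.02034978]), 'finger_force': 0.0, 'width': 0.08534135098271621}
```

View pics/scene0.png

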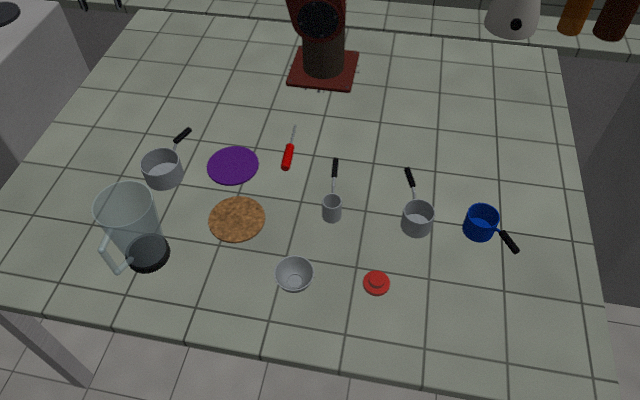

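View pics/side0.png

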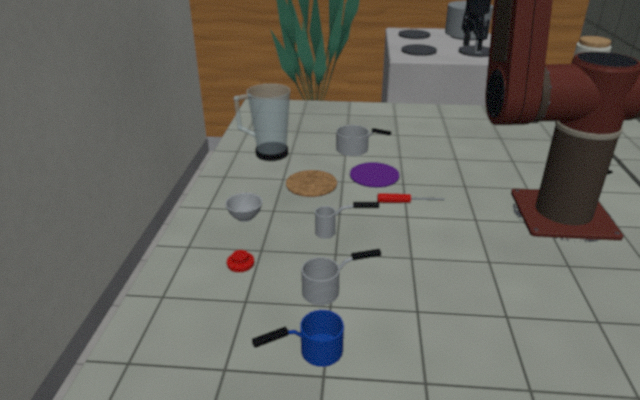

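Scene view: the candidates for the medium pan are the grey one at (418,217) and the blue look-alike at (482,222), and the grey one is meant. For the mat they are cork (237,219) and purple (233,165), and the cork one is meant. The large pan is at (162,169), with its handle at (182,135). The small pan is at (332,207), with its handle at (335,167). The medium handle is at (409,177). I'll measure these and confirm them in one crop.

```bash
cat > meas.py <<'E'
from h import *
def circ(P,r):
    # fit centre with known outer/inner radius via least squares
    from scipy.optimize import least_squares
    f=lambda q: np.hypot(P[:,0]-q[0],P[:,1]-q[1])-q[2]
    return least_squares(f,[*P[:,:2].mean(0),r],loss='soft_l1',f_scale=.001).x
E
python3 - <<'E'
from meas import *
c=cam("scene"); save(c,"pics/crop0.png",(100,110,540,310),1.8)
for n in("scene","side"):
    d=np.load(n+"0.npz"); W=d["W"]; px=d["px"].astype(int)
    hsv=cv2.cvtColor(d["px"],cv2.COLOR_RGB2HSV)
    boxes={"scene":{"L":(135,115,205,195),"M":(395,160,440,242),"S":(315,150,350,228),"mat":(200,192,272,246),"blue":(455,198,525,258),"bowl":(270,252,318,296),"cap":(358,266,395,300),"purple":(200,140,265,190)},
     "side":{"L":(330,120,396,158),"M":(296,242,388,306),"S":(308,195,386,242),"mat":(282,168,340,197)}}[n]
    for k,(x0,y0,x1,y1) in boxes.items():
        w=W[y0:y1,x0:x1].reshape(-1,3); p=px[y0:y1,x0:x1].reshape(-1,3); ok=np.isfinite(w).all(1); w=w[ok];p=p[ok]
        if k in("mat","purple"):
            m=(w[:,2]>.004)&(w[:,2]<.014)&((p.max(1)-p.min(1))>40); q=w[m]
            (cx,cy),r=cv2.minEnclosingCircle(q[:,:2].astype(np.float32)); print(n,k,q.mean(0).round(4),cx,cy,r,m.sum()); continue
        if k in("bowl","cap"):
            q=w[w[:,2]>.012];(cx,cy),r=cv2.minEnclosingCircle(q[:,:2].astype(np.float32)); print(n,k,cx,cy,r,q[:,2].max());continue
        rim=w[(w[:,2]>.052)&(w[:,2]<.0635)]
        h=w[(p.max(1)<60)&(w[:,2]>.066)&(w[:,2]<.09)]
        # rim: cluster far from handle
        hm=h.mean(0); 
        R={"L":.05,"M":.037,"S":.024,"blue":.037}[k]
        rim=rim[(np.hypot(*(rim-hm)[:,:2].T)>.044)]
        cc=circ(rim,R-.0015)
        v=hm[:2]-cc[:2]; print(n,k,"ctr",cc.round(4),len(rim),"handle",hm.round(4),len(h),"dist",np.hypot(*v).round(4),"ang",np.degrees(np.arctan2(v[1],v[0])).round(1),"baseline z",w[:,2].min().round(4))
E
```

```text
scene L ctr [ 0.5282 -0.3294  0.0484] 261 handle [ 0.4466 -0.2937  0.0806] 117 dist 0.089 ang 156.3 baseline z -0.0076
scene M ctr [0.5698 0.3321 0.0351] 214 handle [0.4863 0.3019 0.082 ] 116 dist 0.0888 ang -160.1 baseline z -0.0067
scene S ctr [0.576  0.1287 0.0225] 139 handle [0.4882 0.1196 0.0825] 93 dist 0.0883 ang -174.1 baseline z -0.0052
scene mat [ 0.6329 -0.0986  0.0091] 0.6292892694473267 -0.09933394193649292 0.07159548997879028 1995
scene blue ctr [0.5545 0.4797 0.0355] 248 handle [0.6336 0.5282 0.0813] 193 dist 0.0927 ang 31.5 baseline z -0.0056
scene bowl 0.7736344337463379 0.07954186201095581 0.04557346552610397 0.05117906571752709
scene cap 0.7453269362449646 0.2578403651714325 0.030003881081938744 0.03138504350675746
scene purple [ 0.4631 -0.1606  0.0089] 0.46133434772491455 -0.16005754470825195 0.0721597969532013 1525
side L ctr [ 0.5279 -0.3282  0.0481] 159 handle [ 0.443  -0.2898  0.0777] 57 dist 0.0932 ang 155.7 baseline z -0.0067
side M ctr [0.5684 0.3348 0.0353] 332 handle [0.4826 0.3075 0.079 ] 174 dist 0.0901 ang -162.3 baseline z -0.0056
side S ctr [0.5747 0.129  0.0226] 158 handle [0.4841 0.1247 0.0784] 115 dist 0.0907 ang -177.3 baseline z -0.0053
side mat [ 0.6308 -0.0929  0.0072] 0.6301162838935852 -0.09611261636018753 0.07099945098161697 983
```

View pics/crop0.png

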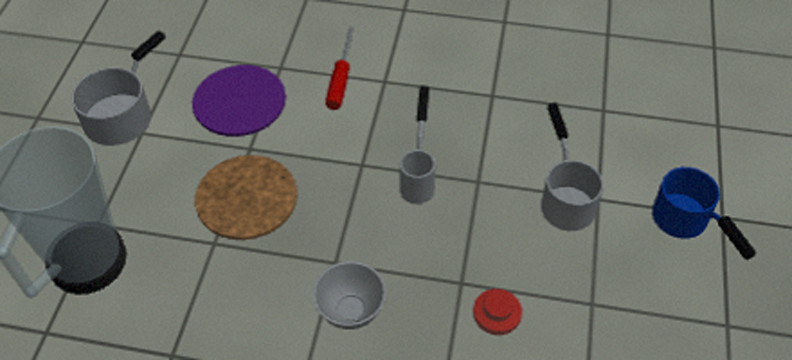

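The crop confirms it: grey medium pan at right of centre, blue one left alone, cork mat lower left. Next I'll move over the large pan's handle and find the jar's position.

Run:
```python
from meas import *
d=np.load("scene0.npz"); W=d["W"]
for box in[(125,230,175,275),(90,180,162,235)]:
    x0,y0,x1,y1=box; w=W[y0:y1,x0:x1].reshape(-1,3); q=w[np.isfinite(w).all(1)&(w[:,2]>.012)]
    print(box,len(q),cv2.minEnclosingCircle(q[:,:2].astype(np.float32)),q[:,2].min(),q[:,2].max())
w=W[100:172,275:302].reshape(-1,3);q=w[w[:,2]>.008];print("screw",q.min(0),q.max(0))
```

```text
(125, 230, 175, 275) 1607 ((0.7859638929367065, -0.26045113801956177), 0.06009090691804886) 0.012117230434799866 0.18640774948227923
(90, 180, 162, 235) 3202 ((0.6995370984077454, -0.3155820965766907), 0.14278405904769897) 0.012088232302554675 0.20446236535337026
screw [ 0.28382242 -0.03352462  0.0086549 ] [ 0.45875393 -0.00591997  0.0309829 ]
```

Emit:
send_rows:
  deltas:
    - [[0,0,-0.1],[0.5,0.5,0],1]
    - [[0,0,-0.2],[1.2,1.2,0],1]
    - [[0,0,-0.3],[1.9,2.0,0],1]
    - [[0,0,-0.45],[2.6,2.8,0],1]
    - [[0,0,-0.6],[3.3,3.6,0],1]
    - [[0,0,-0.668],[4.0,4.4,0],1]
    - [[0,0,-0.668],[4.5,4.9,0],1]
    - [[0,0,-0.668],[4.84,5.22,0],1]
    - [[0,0,-0.668],[4.84,5.22,0],1]
    - [[0,0,-0.668],[4.84,5.22,0],1]
  newtons: 90

```text
clock: 1.4
tcp_pos: [0.4444, -0.2927, 0.231]
ee_rot: [3.141, 0.001, -0.418]
force: [0.2, -0.1, -0.3]
width: 0.0854
finger_force: 0.0
```

```bash
cat >> meas.py <<'E'
def handle_wrist(name,zlo=.066,zhi=.092):
    c=cam("wrist"); save(c,f"pics/{name}.png"); W=cloud(c); p=c["pixels"].reshape(-1,3).astype(int); w=W.reshape(-1,3)
    s=manip.read_state()
    m=np.isfinite(w).all(1)&(p.max(1)<75)&(w[:,2]>zlo)&(w[:,2]<zhi)&(np.hypot(*(w[:,:2]-s["tcp_pos"][:2]).T)<.09)
    q=w[m]; r=cv2.minAreaRect((q[:,:2]*1000).astype(np.float32)); print("n",len(q),"rect mm",r,"z",np.percentile(q[:,2],[5,50,95]),"mean",q.mean(0)); 
    return c,W
E
python3 - <<'E'
from meas import *
handle_wrist("w1")
E
```

```text
n 790 rect mm ((441.69451904296875, -297.4041442871094), (13.454035758972168, 58.98481369018555), 68.05758666992188) z [0.07915204 0.08087992 0.08209314] mean [ 0.44263785 -0.29781547  0.08077497]
```

View pics/w1.png

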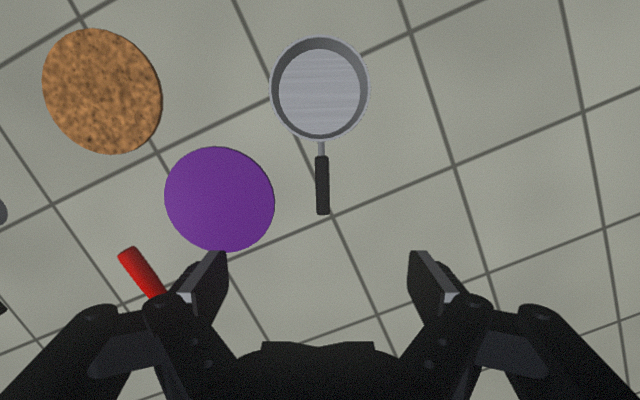

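The wrist view shows the large pan at (319,88) with its handle at (322,185), in line with the gripper. I'll descend and grip it.

Emit:
send_rows:
  deltas:
    - [[0,0,0.026],[-0.02,-0.02,-0.6],1]
    - [[0,0,0.026],[-0.02,-0.02,-1.3],0.3]
    - [[0,0,0.026],[-0.02,-0.02,-2.0],0]
    - [[0,0,0.026],[-0.02,-0.02,-2.6],0]
    - [[0,0,0.026],[-0.02,-0.02,-2.9],0]
    - [[0,0,0.026],[-0.02,-0.02,-2.9],-1]
    - [[0,0,0.026],[-0.02,-0.02,-2.9],-1]
    - [[0,0,0.026],[-0.02,-0.02,-2.9],-1]
    - [[0,0,0.026],[-0.02,-0.02,-2.9],-1]
    - [[0,0,0.026],[-0.02,-0.02,-2.9],-1]
    - [[0,0,0.026],[-0.02,-0.02,-2.9],-1]

```text
clock: 2.82
tcp_pos: [0.4442, -0.2942, 0.0583]
ee_rot: [3.141, -0.001, -0.392]
force: [-2.2, -0.8, 6.4]
width: 0.0119
finger_force: 89.1
```

Emit:
send_rows:
  deltas:
    - [[0,0,0],[0,0,0.1],-1]
    - [[0,0,0],[0,0,0.3],-1]
    - [[0,0,0],[0,0,0.6],-1]
    - [[0,0,0],[0,0,0.9],-1]
    - [[0,0,0],[0,0,1.0],-1]
    - [[0,0,0],[0,0,1.0],-1]
    - [[0,0,0],[0,0,1.0],-1]

```text
clock: 3.7
tcp_pos: [0.4433, -0.2932, 0.1167]
ee_rot: [-3.141, 0.001, -0.392]
force: [0.8, -0.2, -1.9]
width: 0.012
finger_force: 88.2
```

```bash
cat >> meas.py <<'E'
def rimfit(W,c0,R,zlo,zhi,name=""):
    """fit circle + plane to rim points near c0; W cloud(s)"""
    w=W.reshape(-1,3); w=w[np.isfinite(w).all(1)]
    d=np.hypot(*(w[:,:2]-c0).T); q=w[(w[:,2]>zlo)&(w[:,2]<zhi)&(d<R+.012)&(d>R-.015)]
    top=q
    for _ in range(2):
        cc=circ(top,R-.0015); 
        d=np.hypot(*(q[:,:2]-cc[:2]).T); ring=q[abs(d-(R-.0015))<.004]
        # top rim: per-angle max z
        a=(np.degrees(np.arctan2(*(ring[:,:2]-cc[:2]).T[::-1]))//15).astype(int)
        top=np.array([p for k in set(a) for p in ring[a==k][ring[a==k][:,2]>np.percentile(ring[a==k][:,2],97)-.003]])
    A=np.c_[top[:,:2]-cc[:2],np.ones(len(top))]; pl=np.linalg.lstsq(A,top[:,2],rcond=None)[0]
    print(name,"ctr",cc.round(4),"rim z",pl[2].round(4),"tilt deg xy",np.degrees(pl[:2]).round(1),len(top),"bins",len(set(a)))
    return cc
E
python3 - <<'E'
from meas import *
print(manip.read_state()["tcp_pos"],manip.read_state()["force"])
for n in("scene","side","wrist"):
    c=cam(n); W=cloud(c); rimfit(W,np.array([.528,-.329]),.05,.09,.15,n); save(c,f"pics/{n}2.png")
E
```

```text
[ 0.44328772 -0.29324172  0.11667889] [ 0.82786691 -0.16646292 -1.87156132]
scene ctr [ 0.5283 -0.3265  0.0484] rim z 0.1185 tilt deg xy [-0.4  0.1] 123 bins 24
side ctr [ 0.5272 -0.3248  0.0485] rim z 0.1153 tilt deg xy [-1.1 -0.1] 88 bins 24
wrist ctr [ 0.5255 -0.3288  0.0478] rim z 0.1157 tilt deg xy [-1.   0.5] 3591 bins 19
```

View pics/side2.png

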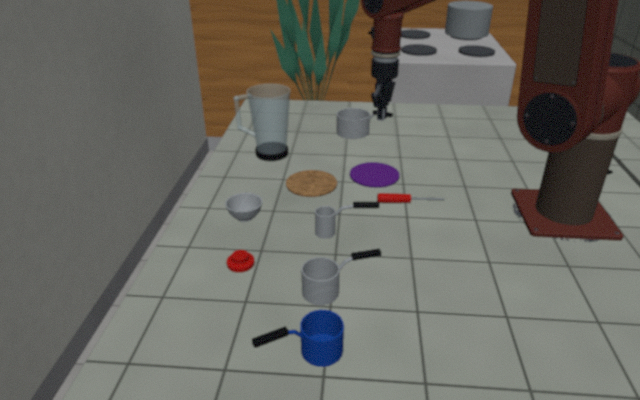

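The side view shows the large pan held level at (352,123). I'll carry it over the mat.

Emit:
send_rows:
  deltas:
    - [[0,0,-0.03],[0.1,0.2,0],-1]
    - [[0,0,-0.08],[0.3,0.6,0],-1]
    - [[0,0,-0.15],[0.6,1.2,0],-1]
    - [[0,0,-0.23],[0.9,1.8,0],-1]
    - [[0,0,-0.31],[1.2,2.5,0],-1]
    - [[0,0,-0.39],[1.55,3.2,0],-1]
    - [[0,0,-0.46],[1.85,3.8,0],-1]
    - [[0,0,-0.5],[2.07,4.22,0],-1]
    - [[0,0,-0.515],[2.17,4.43,0],-1]
    - [[0,0,-0.515],[2.17,4.43,0],-1]
    - [[0,0,-0.515],[2.17,4.43,0],-1]

```text
clock: 5.22
tcp_pos: [0.5735, -0.0282, 0.1169]
ee_rot: [3.141, 0.0, -0.907]
force: [-0.1, 0.3, -1.1]
width: 0.0119
finger_force: 88.1
```

Run:
```python
from meas import *
s=manip.read_state();print(s["tcp_pos"],s["joints"],s["ee_rot"])
for n in("scene","side","wrist"):
    c=cam(n); W=cloud(c); rimfit(W,np.array([.63,-.098]),.05,.09,.15,n)
    w=W.reshape(-1,3); p=c["pixels"].reshape(-1,3).astype(int)
    m=np.isfinite(w).all(1)&(w[:,2]>.003)&(w[:,2]<.014)&((p[:,0]-p[:,2])>35)&(p[:,1]>p[:,2]+8)&(np.hypot(*(w[:,:2]-[.63,-.098]).T)<.085); q=w[m]
    if len(q)>100:
        print(n,"mat",cv2.minEnclosingCircle(q[:,:2].astype(np.float32)),len(q))
```

```text
[ 0.5734824  -0.028215    0.11688509] [-1.86371491e-01  2.09778766e-01  1.76379513e+00 -2.06001746e-04
  1.16881175e+00  2.29160695e+00] [ 3.14092691e+00  4.70671639e-04 -9.07101602e-01]
scene ctr [ 0.63   -0.0974  0.0483] rim z 0.1185 tilt deg xy [-0.6  0.6] 165 bins 24
scene mat ((0.6321857571601868, -0.09848058223724365), 0.0701645091176033) 1188
side ctr [ 0.6288 -0.0972  0.0485] rim z 0.1113 tilt deg xy [8.3 3.2] 87 bins 19
side mat ((0.6304715871810913, -0.09660518914461136), 0.07027139514684677) 946
wrist ctr [ 0.6279 -0.1005  0.0478] rim z 0.1165 tilt deg xy [-0.6  0.8] 3597 bins 19
```

Emit:
send_rows:
  deltas:
    - [[0,0,0],[0.02,-0.01,-0.25],-1]
    - [[0,0,0],[0.02,-0.01,-0.5],-1]
    - [[0,0,0],[0.02,-0.01,-0.65],-1]
    - [[0,0,0],[0.02,-0.01,-0.7],-1]
    - [[0,0,0],[0.02,-0.01,-0.75],-1]
    - [[0,0,0],[0.02,-0.01,-0.78],-1]
    - [[0,0,0],[0.02,-0.01,-0.81],-1]
    - [[0,0,0],[0.02,-0.01,-0.83],-1]
    - [[0,0,0],[0.02,-0.01,-0.83],-1]
    - [[0,0,0],[0.02,-0.01,-0.83],-1]

```text
clock: 6.62
tcp_pos: [0.5752, -0.0284, 0.0676]
ee_rot: [-3.141, -0.0, -0.907]
force: [-0.0, -0.1, -1.5]
width: 0.0124
finger_force: 88.1
```

Emit:
send_rows:
  deltas:
    - [[0,0,0],[0,0,-0.01],-1]
    - [[0,0,0],[0,0,-0.02],-1]
    - [[0,0,0],[0,0,-0.03],-1]
    - [[0,0,0],[0,0,-0.03],-1]

```text
clock: 7.12
tcp_pos: [0.5752, -0.0283, 0.0665]
ee_rot: [-3.141, 0.0, -0.907]
force: [-3.7, 1.0, 5.7]
width: 0.0119
finger_force: 89.1
```

Emit:
send_rows:
  deltas:
    - [[0,0,0],[0,0,0],-1]
    - [[0,0,0],[0,0,0],-0.6]
    - [[0,0,0],[0,0,0],-0.4]
    - [[0,0,0],[0,0,0],-0.2]
    - [[0,0,0],[0,0,0],-0.2]
    - [[0,0,0],[0,0,0.3],-0.2]
    - [[0,0,0],[0,0,0.9],-0.2]
    - [[0,0,0],[0,0,1.8],0.2]
    - [[0,0,0],[0,0,2.4],0.5]
    - [[0,0,0],[0,0,2.4],0.5]
  newtons: 20

```text
clock: 8.38
tcp_pos: [0.5779, -0.0289, 0.2156]
ee_rot: [-3.135, -0.007, -0.907]
force: [0.1, -0.1, 0.1]
width: 0.0641
finger_force: 0.0
```

Run:
```python
from meas import *
s=manip.read_state();print(s["tcp_pos"],s["ee_rot"])
for n in("scene","side","wrist"):
    c=cam(n); W=cloud(c); rimfit(W,np.array([.63,-.098]),.05,.045,.075,n); save(c,f"pics/{n}3.png")
```

```text
[ 0.5778685  -0.0288748   0.21561738] [-3.13535911 -0.00707736 -0.90716454]
scene ctr [ 0.632  -0.0976  0.0482] rim z 0.0693 tilt deg xy [-0.3  0.5] 133 bins 24
side ctr [ 0.6313 -0.0969  0.0481] rim z 0.0655 tilt deg xy [ 2.  -0.9] 111 bins 24
wrist ctr [ 0.6297 -0.1005  0.0481] rim z 0.067 tilt deg xy [-0. -0.] 1276 bins 24
```

View pics/wrist3.png

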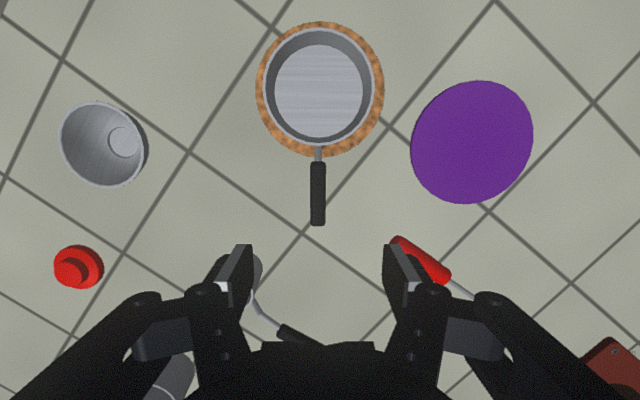

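The wrist view shows the large pan centred on the cork at (320,88), with its handle at (318,195). Next is the medium pan.

Emit:
send_rows:
  deltas:
    - [[0,0,0.12],[-0.1,0.3,0.1],1]
    - [[0,0,0.28],[-0.3,0.9,0.1],1]
    - [[0,0,0.44],[-0.5,1.6,0.1],1]
    - [[0,0,0.6],[-0.75,2.4,0.1],1]
    - [[0,0,0.76],[-1.0,3.2,0.1],1]
    - [[0,0,0.92],[-1.2,4.0,0.1],1]
    - [[0,0,1.08],[-1.4,4.7,0.1],1]
    - [[0,0,1.2],[-1.52,5.3,0.1],1]
    - [[0,0,1.235],[-1.58,5.55,0.1],1]
    - [[0,0,1.235],[-1.58,5.55,0.1],1]
    - [[0,0,1.235],[-1.58,5.55,0.1],1]

```text
clock: 9.9
tcp_pos: [0.4804, 0.3034, 0.2151]
ee_rot: [3.141, 0.001, 0.326]
force: [0.7, -0.0, -0.1]
width: 0.0855
finger_force: 0.0
```

Run:
```python
from meas import *
s=manip.read_state();print(s["tcp_pos"],s["ee_rot"])
c,W=handle_wrist("w4"); rimfit(W,np.array([.569,.3335]),.037,.045,.07,"wrist")
```

```text
[0.48043286 0.30343518 0.21512374] [3.14090176e+00 1.10014642e-03 3.25742834e-01]
n 885 rect mm ((481.2751770019531, 301.5279235839844), (58.82752227783203, 13.180891036987305), 19.07652473449707) z [0.07914434 0.08092644 0.08212951] mean [0.48263068 0.30176475 0.08080627]
wrist ctr [0.5673 0.3318 0.0352] rim z 0.059 tilt deg xy [-0.  0.] 846 bins 24
```

Emit:
send_rows:
  deltas:
    - [[0,0,0],[0.03,0,-0.5],1]
    - [[0,0,0],[0.03,0,-1.2],0.3]
    - [[0,0,0],[0.03,0,-1.9],0]
    - [[0,0,0],[0.03,0,-2.4],0]
    - [[0,0,0],[0.03,0,-2.62],0]
    - [[0,0,0],[0.03,0,-2.62],-0.4]
    - [[0,0,0],[0.03,0,-2.62],-1]
    - [[0,0,0],[0.03,0,-2.62],-1]
    - [[0,0,0],[0.03,0,-2.62],-1]
    - [[0,0,0],[0.03,0,-2.62],-1]
    - [[0,0,0],[0.03,0,-2.62],-1]
  newtons: 90

```text
clock: 11.32
tcp_pos: [0.4827, 0.3048, 0.0596]
ee_rot: [3.142, -0.001, 0.328]
force: [-1.2, -2.5, 6.2]
width: 0.0119
finger_force: 88.7
```

Emit:
send_rows:
  deltas:
    - [[0,0,0],[0,0,0.1],-1]
    - [[0,0,0],[0,0,0.3],-1]
    - [[0,0,0],[0,0,0.7],-1]
    - [[0,0,0],[0,0,1.2],-1]
    - [[0,0,0],[0,0,1.7],-1]
    - [[0,0,0],[0,0,2.1],-1]
    - [[0,0,0],[0,0,2.2],-1]
    - [[0,0,0],[0,0,2.2],-1]
    - [[0,0,0],[0,0,2.2],-1]

```text
clock: 12.45
tcp_pos: [0.4813, 0.3042, 0.189]
ee_rot: [3.141, 0.002, 0.328]
force: [-0.7, 0.4, -1.9]
width: 0.0122
finger_force: 87.8
```

Run:
```python
from meas import *
s=manip.read_state();print(s["tcp_pos"],s["ee_rot"])
for n in("scene","side","wrist"):
    c=cam(n); W=cloud(c); rimfit(W,np.array([.569,.333]),.037,.15,.22,n)
```

```text
[0.48127258 0.30424697 0.18901757] [3.14138466e+00 2.44208634e-03 3.27829129e-01]
scene ctr [0.567  0.3321 0.0354] rim z 0.1889 tilt deg xy [-0.4  0.2] 132 bins 24
side ctr [0.5661 0.3348 0.0352] rim z 0.1864 tilt deg xy [-0.6 -0.1] 194 bins 24
wrist ctr [0.5645 0.3318 0.0348] rim z 0.1861 tilt deg xy [-3.4 -1.2] 3160 bins 24
```

Emit:
send_rows:
  deltas:
    - [[0,0,-0.01],[0.02,-0.15,0],-1]
    - [[0,0,-0.03],[0.07,-0.5,0],-1]
    - [[0,0,-0.06],[0.15,-1.1,0],-1]
    - [[0,0,-0.1],[0.27,-1.8,0],-1]
    - [[0,0,-0.14],[0.4,-2.6,0],-1]
    - [[0,0,-0.18],[0.52,-3.4,0],-1]
    - [[0,0,-0.22],[0.65,-4.2,0],-1]
    - [[0,0,-0.26],[0.77,-5.0,0],-1]
    - [[0,0,-0.3],[0.88,-5.8,0],-1]
    - [[0,0,-0.32],[0.96,-6.4,0],-1]
    - [[0,0,-0.328],[1.01,-6.69,0],-1]
    - [[0,0,-0.328],[1.01,-6.69,0],-1]

```text
clock: 14.1
tcp_pos: [0.5424, -0.098, 0.1904]
ee_rot: [-3.141, 0.0, -0.003]
force: [-0.5, 0.6, -0.8]
width: 0.0123
finger_force: 88.0
```

Emit:
send_rows:
  deltas:
    - [[0,0,0],[0,0,-0.2],-1]
    - [[0,0,0],[0,0,-0.4],-1]
    - [[0,0,0],[0,0,-0.5],-1]
    - [[0,0,0],[0,0,-0.5],-1]
    - [[0,0,0],[0,0,-0.5],-1]

```text
clock: 14.72
tcp_pos: [0.5429, -0.0966, 0.1607]
ee_rot: [3.142, -0.0, 0.0]
force: [0.4, 0.7, -1.2]
width: 0.012
finger_force: 87.9
```

Run:
```python
from meas import *
s=manip.read_state();print(s["tcp_pos"],s["ee_rot"])
for n in("scene","side","wrist"):
    c=cam(n); W=cloud(c); rimfit(W,np.array([.6315,-.0973]),.037,.12,.19,n); rimfit(W,np.array([.6315,-.0973]),.05,.045,.075,n+" L"); save(c,f"pics/{n}5.png")
```

```text
[ 0.54291107 -0.09659691  0.16070593] [ 3.14152312e+00 -3.04546029e-04  2.35156014e-04]
scene ctr [ 0.6331 -0.0946  0.0356] rim z 0.1608 tilt deg xy [ 0.  -0.3] 145 bins 24
scene L ctr [ 0.6321 -0.0973  0.0482] rim z 0.0682 tilt deg xy [1.9 0.6] 95 bins 19
side ctr [ 0.6326 -0.0941  0.0353] rim z 0.1583 tilt deg xy [-0.3 -0.4] 99 bins 24
side L ctr [ 0.6307 -0.0963  0.0485] rim z 0.0644 tilt deg xy [1.8 1.6] 96 bins 24
wrist ctr [ 0.6308 -0.0977  0.0348] rim z 0.1583 tilt deg xy [-3.4  0. ] 3190 bins 24Traceback (most recent call last):
  File "<stdin>", line 4, in <module>
  File "meas.py", line 19, in rimfit
    cc=circ(top,R-.0015);
  File "meas.py", line 6, in circ
    return least_squares(f,[*P[:,:2].mean(0),r],loss='soft_l1',f_scale=.001).x
                             ~^^^^^^
IndexError: too many indices for array: array is 1-dimensional, but 2 were indexed
```

View pics/scene5.png

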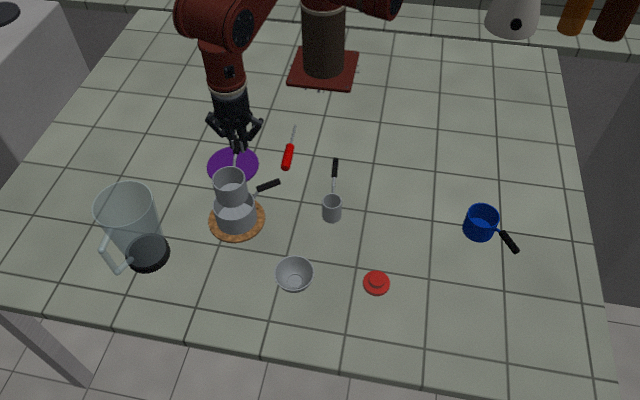

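The scene view shows the medium pan above the large one at (230,185), offset about 2.5 mm; the large handle is at (268,185). I'll correct the offset and lower.

Emit:
send_rows:
  deltas:
    - [[0,0,0],[-0.025,-0.04,-0.1],-1]
    - [[0,0,0],[-0.025,-0.04,-0.3],-1]
    - [[0,0,0],[-0.025,-0.04,-0.55],-1]
    - [[0,0,0],[-0.025,-0.04,-0.8],-1]
    - [[0,0,0],[-0.025,-0.04,-1.0],-1]
    - [[0,0,0],[-0.025,-0.04,-1.15],-1]
    - [[0,0,0],[-0.025,-0.04,-1.28],-1]
    - [[0,0,0],[-0.025,-0.04,-1.36],-1]
    - [[0,0,0],[-0.025,-0.04,-1.4],-1]
    - [[0,0,0],[-0.025,-0.04,-1.43],-1]
    - [[0,0,0],[-0.025,-0.04,-1.45],-1]
    - [[0,0,0],[-0.025,-0.04,-1.45],-1]

```text
clock: 16.38
tcp_pos: [0.5413, -0.0992, 0.0736]
ee_rot: [3.142, -0.0, -0.0]
force: [0.4, -0.5, -1.5]
width: 0.0121
finger_force: 88.0
```

Emit:
send_rows:
  deltas:
    - [[0,0,0],[0,0,-0.01],-1]
    - [[0,0,0],[0,0,-0.02],-1]
    - [[0,0,0],[0,0,-0.02],-1]

```text
clock: 16.75
tcp_pos: [0.5413, -0.0992, 0.0724]
ee_rot: [3.142, -0.0, -0.0]
force: [-0.6, 0.3, 0.3]
width: 0.012
finger_force: 88.0
```

Emit:
send_rows:
  deltas:
    - [[0,0,0],[0,0,-0.008],-1]
    - [[0,0,0],[0,0,-0.015],-1]
    - [[0,0,0],[0,0,-0.015],-1]

```text
clock: 17.12
tcp_pos: [0.5412, -0.0992, 0.072]
ee_rot: [3.142, 0.0, -0.0]
force: [-4.1, 1.0, 4.9]
width: 0.0121
finger_force: 88.9
```

Contact at 5 N, so I'll release.

Emit:
send_rows:
  deltas:
    - [[0,0,0],[0,0,0],-1]
    - [[0,0,0],[0,0,0],-0.6]
    - [[0,0,0],[0,0,0],-0.4]
    - [[0,0,0],[0,0,0],-0.2]
    - [[0,0,0],[0,0,0],-0.2]
    - [[0,0,0],[0,0,0.3],-0.2]
    - [[0,0,0],[0,0,0.9],-0.2]
    - [[0,0,0],[0,0,1.7],0]
    - [[0,0,0],[0,0,2.3],0]
    - [[0,0,0],[0,0,2.4],0]
    - [[0,0,0],[0,0,2.4],0]
  newtons: 20

```text
clock: 18.5
tcp_pos: [0.5412, -0.0992, 0.2159]
ee_rot: [3.141, -0.001, -0.0]
force: [-0.3, 0.0, -0.7]
width: 0.0428
finger_force: 0.0
```

Run:
```python
from meas import *
s=manip.read_state();print(s["tcp_pos"],s["ee_rot"])
for n in("scene","side","wrist"):
    c=cam(n); W=cloud(c); save(c,f"pics/{n}6.png"); rimfit(W,np.array([.6315,-.0973]),.037,.05,.08,n); rimfit(W,np.array([.6315,-.0973]),.05,.045,.08,n+" L")
```

```text
[ 0.54124028 -0.09921416  0.21585155] [ 3.14126881e+00 -8.72018659e-04 -1.60054993e-04]
scene ctr [ 0.6321 -0.0972  0.0356] rim z 0.0733 tilt deg xy [1.  0.8] 105 bins 24
scene L ctr [ 0.632  -0.0972  0.0483] rim z 0.0698 tilt deg xy [-0.8  0.1] 128 bins 24
side ctr [ 0.6309 -0.095   0.0352] rim z 0.0706 tilt deg xy [-0.1 -0.4] 73 bins 24
side L ctr [ 0.6311 -0.0955  0.0482] rim z 0.0667 tilt deg xy [ 0.2 -1. ] 90 bins 24
wrist ctr [ 0.63   -0.0993  0.0351] rim z 0.071 tilt deg xy [-0.  0.] 923 bins 24
wrist L ctr [ 0.6298 -0.1005  0.0481] rim z 0.0673 tilt deg xy [-0.7 -0.1] 1185 bins 24
```

View pics/wrist6.png

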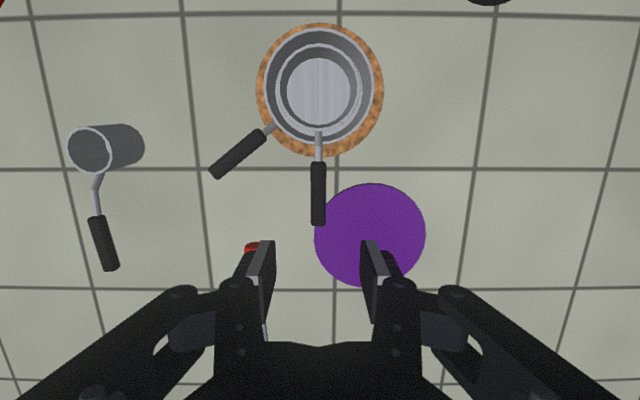

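The wrist view shows the medium pan seated concentrically inside the large one at (318,90), with the handles at (238,153) and (318,193) about 50° apart. Next is the small pan, at (105,150) in this view.

Emit:
send_rows:
  deltas:
    - [[0,0,0.01],[-0.1,0.3,0],0.5]
    - [[0,0,0.02],[-0.25,0.9,0],1]
    - [[0,0,0.04],[-0.45,1.6,0],1]
    - [[0,0,0.06],[-0.65,2.4,0],1]
    - [[0,0,0.07],[-0.8,3.1,0],1]
    - [[0,0,0.075],[-0.93,3.55,0],1]
    - [[0,0,0.075],[-0.96,3.69,0],1]
    - [[0,0,0.075],[-0.96,3.69,0],1]
    - [[0,0,0.075],[-0.96,3.69,0],1]

```text
clock: 19.77
tcp_pos: [0.4837, 0.1215, 0.2152]
ee_rot: [3.141, 0.0, 0.074]
force: [-0.3, 0.4, 0.6]
width: 0.0856
finger_force: 0.0
```

Run:
```python
from meas import *
s=manip.read_state();print(s["tcp_pos"],s["ee_rot"])
c,W=handle_wrist("w7"); rimfit(W,np.array([.5755,.1288]),.024,.045,.07,"wrist")
```

```text
[0.48371849 0.12148726 0.21522609] [3.14125608e+00 2.73705127e-04 7.40481931e-02]
n 856 rect mm ((483.4307861328125, 117.61602020263672), (58.46014404296875, 13.69370174407959), 5.2882609367370605) z [0.07920713 0.08090919 0.0820988 ] mean [0.48428127 0.11789948 0.0808208 ]
wrist ctr [0.5738 0.126  0.0221] rim z 0.059 tilt deg xy [0.1 0. ] 519 bins 24
```

Emit:
send_rows:
  deltas:
    - [[0,0,0.018],[0.02,-0.02,-0.5],1]
    - [[0,0,0.018],[0.02,-0.02,-1.2],0.3]
    - [[0,0,0.018],[0.02,-0.02,-1.9],0]
    - [[0,0,0.018],[0.02,-0.02,-2.4],0]
    - [[0,0,0.018],[0.02,-0.02,-2.62],0]
    - [[0,0,0.018],[0.02,-0.02,-2.62],-0.4]
    - [[0,0,0.018],[0.02,-0.02,-2.62],-1]
    - [[0,0,0.018],[0.02,-0.02,-2.62],-1]
    - [[0,0,0.018],[0.02,-0.02,-2.62],-1]
    - [[0,0,0.018],[0.02,-0.02,-2.62],-1]
    - [[0,0,0.018],[0.02,-0.02,-2.62],-1]
  newtons: 90

```text
clock: 21.2
tcp_pos: [0.4852, 0.1211, 0.0589]
ee_rot: [3.142, -0.001, 0.093]
force: [-2.6, -0.9, 6.1]
width: 0.0123
finger_force: 88.5
```

Emit:
send_rows:
  deltas:
    - [[0,0,0],[0,0,0.1],-1]
    - [[0,0,0],[0,0,0.3],-1]
    - [[0,0,0],[0,0,0.7],-1]
    - [[0,0,0],[0,0,1.2],-1]
    - [[0,0,0],[0,0,1.7],-1]
    - [[0,0,0],[0,0,2.1],-1]
    - [[0,0,0],[0,0,2.2],-1]
    - [[0,0,0],[0,0,2.2],-1]
    - [[0,0,0],[0,0,2.2],-1]

```text
clock: 22.32
tcp_pos: [0.4839, 0.1209, 0.1888]
ee_rot: [-3.142, 0.002, 0.093]
force: [-0.2, -0.1, -1.5]
width: 0.012
finger_force: 87.6
```

Run:
```python
from meas import *
s=manip.read_state();print(s["tcp_pos"],s["ee_rot"])
for n in("scene","side","wrist"):
    c=cam(n); W=cloud(c); rimfit(W,np.array([.575,.128]),.024,.15,.22,n)
```

```text
[0.48390993 0.12092553 0.18884084] [-3.14158311e+00  2.32595387e-03  9.27782762e-02]
scene ctr [0.5738 0.1299 0.022 ] rim z 0.1893 tilt deg xy [-1.7 -1.3] 84 bins 24
side ctr [0.573  0.1304 0.0223] rim z 0.1866 tilt deg xy [ 0.2 -0.6] 94 bins 24
wrist ctr [0.5716 0.1276 0.0222] rim z 0.1876 tilt deg xy [-0.4 -0. ] 2483 bins 24
```

Emit:
send_rows:
  deltas:
    - [[0,0,0.04],[0.05,-0.15,0],-1]
    - [[0,0,0.12],[0.2,-0.5,0],-1]
    - [[0,0,0.22],[0.4,-1.1,0],-1]
    - [[0,0,0.34],[0.62,-1.8,0],-1]
    - [[0,0,0.46],[0.85,-2.5,0],-1]
    - [[0,0,0.58],[1.05,-3.2,0],-1]
    - [[0,0,0.69],[1.25,-3.9,0],-1]
    - [[0,0,0.77],[1.43,-4.45,0],-1]
    - [[0,0,0.815],[1.54,-4.81,0],-1]
    - [[0,0,0.815],[1.54,-4.81,-0.2],-1]
    - [[0,0,0.815],[1.54,-4.81,-0.4],-1]
    - [[0,0,0.815],[1.54,-4.81,-0.4],-1]

```text
clock: 23.98
tcp_pos: [0.5757, -0.1659, 0.1638]
ee_rot: [-3.137, 0.001, 0.908]
force: [0.7, -0.4, 0.3]
width: 0.0117
finger_force: 87.8
```

Emit:
send_rows:
  deltas:
    - [[0,0,0],[0,0,0],-1]
    - [[0,0,0],[0,0,0],-1]

```text
clock: 24.22
tcp_pos: [0.5776, -0.1673, 0.1669]
ee_rot: [3.141, -0.0, 0.908]
force: [-0.2, 0.8, -1.0]
width: 0.0122
finger_force: 87.8
```

Run:
```python
from meas import *
s=manip.read_state();print(s["tcp_pos"],s["ee_rot"])
for n in("scene","side"):
    c=cam(n); W=cloud(c); save(c,f"pics/{n}8.png"); rimfit(W,np.array([.6315,-.0973]),.024,.12,.2,n);
```

```text
[ 0.57757972 -0.16727128  0.16686219] [ 3.14052179e+00 -2.66137069e-04  9.08388674e-01]
scene ctr [ 0.6342 -0.0958  0.0222] rim z 0.1674 tilt deg xy [ 0.3 -1.6] 97 bins 24
side ctr [ 0.6332 -0.095   0.0225] rim z 0.1651 tilt deg xy [0.2 0.1] 62 bins 24
```

View pics/scene8.png

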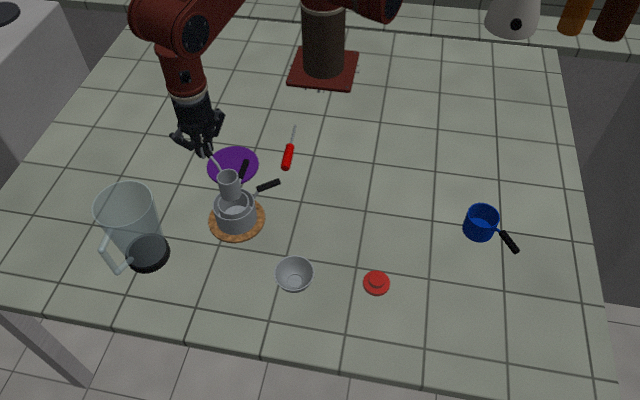

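The scene view shows the small pan above the nest at (229,180), off by about 2 mm. I'll correct that and lower.

Emit:
send_rows:
  deltas:
    - [[0,0,0],[-0.035,-0.01,-0.1],-1]
    - [[0,0,0],[-0.035,-0.01,-0.3],-1]
    - [[0,0,0],[-0.035,-0.01,-0.55],-1]
    - [[0,0,0],[-0.035,-0.01,-0.8],-1]
    - [[0,0,0],[-0.035,-0.01,-1.0],-1]
    - [[0,0,0],[-0.035,-0.01,-1.17],-1]
    - [[0,0,0],[-0.035,-0.01,-1.3],-1]
    - [[0,0,0],[-0.035,-0.01,-1.38],-1]
    - [[0,0,0],[-0.035,-0.01,-1.43],-1]
    - [[0,0,0],[-0.035,-0.01,-1.46],-1]
    - [[0,0,0],[-0.035,-0.01,-1.48],-1]
    - [[0,0,0],[-0.035,-0.01,-1.48],-1]

```text
clock: 25.82
tcp_pos: [0.5752, -0.1682, 0.0775]
ee_rot: [3.141, -0.0, 0.908]
force: [0.0, -0.6, -1.1]
width: 0.0123
finger_force: 87.8
```

Emit:
send_rows:
  deltas:
    - [[0,0,0],[0,0,-0.01],-1]
    - [[0,0,0],[0,0,-0.02],-1]
    - [[0,0,0],[0,0,-0.02],-1]

```text
clock: 26.2
tcp_pos: [0.5751, -0.1682, 0.0762]
ee_rot: [-3.142, 0.0, 0.908]
force: [-0.2, -0.3, -0.5]
width: 0.0122
finger_force: 87.8
```

Emit:
send_rows:
  deltas:
    - [[0,0,0],[0,0,-0.01],-1]
    - [[0,0,0],[0,0,-0.018],-1]
    - [[0,0,0],[0,0,-0.018],-1]

```text
clock: 26.58
tcp_pos: [0.5752, -0.1685, 0.0756]
ee_rot: [3.141, 0.0, 0.908]
force: [-2.1, -0.8, 3.6]
width: 0.0121
finger_force: 88.3
```

Emit:
send_rows:
  deltas:
    - [[0,0,0],[0,0,-0.004],-1]
    - [[0,0,0],[0,0,-0.004],-0.6]
    - [[0,0,0],[0,0,-0.004],-0.4]
    - [[0,0,0],[0,0,-0.004],-0.2]
    - [[0,0,0],[0,0,-0.004],-0.2]
    - [[0,0,0],[0,0,0.3],-0.2]
    - [[0,0,0],[0,0,0.9],-0.2]
    - [[0,0,0],[0,0,1.7],0]
    - [[0,0,0],[0,0,2.3],0]
    - [[0,0,0],[0,0,2.4],0]
    - [[0,0,0],[0,0,2.4],0]
  newtons: 20

```text
clock: 27.95
tcp_pos: [0.5752, -0.1682, 0.2196]
ee_rot: [3.141, -0.0, 0.908]
force: [0.5, -0.2, 0.3]
width: 0.0427
finger_force: 0.0
```

Run:
```python
from meas import *
for n in("scene","side","wrist"):
    c=cam(n); W=cloud(c); save(c,f"pics/{n}9.png")
    for k,R,a,b in(("S",.024,.06,.083),("M",.037,.05,.08),("L",.05,.045,.08)): 
        rimfit(W,np.array([.6315,-.0973]),R,a,b,n+k)
```

```text
sceneS ctr [ 0.6319 -0.0969  0.0223] rim z 0.077 tilt deg xy [1.4 0.1] 76 bins 24
sceneM ctr [ 0.6319 -0.0971  0.0352] rim z 0.0734 tilt deg xy [-0.6  0.1] 101 bins 24
sceneL ctr [ 0.632  -0.0974  0.048 ] rim z 0.0697 tilt deg xy [-1.2  0.1] 124 bins 24
sideS ctr [ 0.6315 -0.0953  0.0225] rim z 0.0747 tilt deg xy [-0.9  1.2] 51 bins 23
sideM ctr [ 0.6311 -0.0962  0.035 ] rim z 0.0707 tilt deg xy [-0.3 -0.9] 74 bins 24
sideL ctr [ 0.6312 -0.0964  0.0483] rim z 0.0673 tilt deg xy [-1.1 -0.8] 86 bins 23
wristS ctr [ 0.6304 -0.099   0.0221] rim z 0.075 tilt deg xy [0.1 0.1] 560 bins 24
wristM ctr [ 0.6308 -0.098   0.0351] rim z 0.0712 tilt deg xy [-0.3 -0.3] 859 bins 24
wristL ctr [ 0.63   -0.1004  0.0481] rim z 0.0674 tilt deg xy [-0.8 -0.1] 1088 bins 24
```

View pics/wrist9.png

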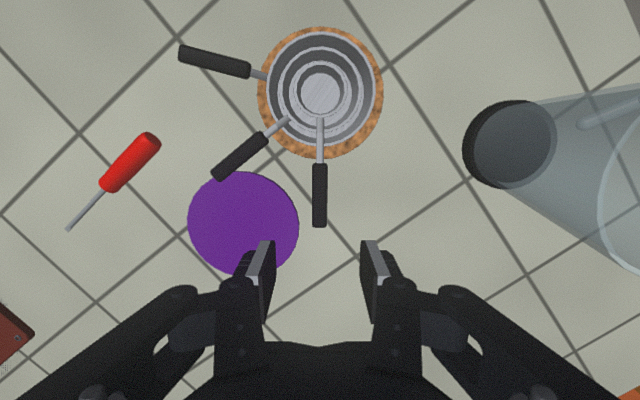

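The wrist view shows the three pans concentric at (320,92), with rims stepping 4 mm as they should when seated. The handles at (215,62), (240,157) and (319,195) are about 51° apart, and the gripper is clear. I'll hand the job in.

```bash
python3 -c "
from station import manip
print(manip.close_job())"
```

```text
the job is handed in; nothing more can be done
None
```

The job is handed in at about 28 s of the 96 s: the three pans sit nested and level at the centre of the cork mat, handles about 51° apart, gripper clear, and I moved nothing else.

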